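# Find the hidden catch of the gold-leaf case

### The arm

A 7-joint arm with a two-finger parallel gripper is mounted at the origin on the work surface. World frame = base frame: x ahead of the robot, y to its left, z up, the work surface at z = 0. Lengths are in mm, angles in degrees, forces in N, time in s.
With the tool pointing down it reaches from about 425 to 925 mm from the base axis. Payload 6.8 kg.
Tool frame: the origin (TCP) lies between the finger pads; the fingertips stand 25 mm ahead of it and the grasp point (between the pads) lies 6 mm ahead of it (manip.tips_ahead is the distance from the TCP to the fingertips, in mm); x points along the fingers, z is the direction in which the jaws open and shut, and the axes are right-handed (so a half turn about x gives the same grasp; the last joint's range is limited). The gripper opens to 85 mm and grips with 20 to 120 N. Pads are 22 mm wide; open, the fingers measure 114 mm over their backs; the gripper's body (76 mm by 85 mm) begins 54 mm behind the grasp point. The pads swing forward as they close: fully open they stand 13 mm farther back than shut.
Start: joints at [-82.569, 27.33, 1.283, 89.118, -0.659, 63.558, -4.761], TCP at [159.001, 656.023, 222.608] pointing down, gripper open.
Joint ranges: [-169.35, 169.35], [-19.33, 120.38], [-80.79, 83.38], [13.8, 139.57], [-78.32, 258.32], [9.67, 109.79], [-169.56, 169.56]. Speed limits (degrees/s): [136.94, 136.94, 180, 180, 180, 180, 180].

### API

Orientations are given as a 3x3 rotation matrix whose columns are the frame's x, y, z axes.
In Python, from rig import manip gives the robot as it stands.
- The arm moves only by the tool step_arm, never from a script. Its argument "motion" is a list of rows, each a list of 2 entries, a list of its own where there are three numbers: the shift along the tool's x, y, z in mm, then the turn about the tool's x in rad. In form: [[[dx, dy, dz], turn], ...]. A call has 1 to 10 rows; each row is the pose to reach, as a shift and turn from the pose commanded when the call began, along the tool's axes at that moment; what a row does not reach only later rows make up. A row lasts 1/10 s, in which the tool goes at most 50 mm and 8.59 degrees, less where a joint would pass 70% of its speed; a pose out of reach is approached as far as the arm can. A call with a gripper value outside its range is refused whole. "fingers" is the opening, from -1 (shut) to 1 (fully open), so that 0 is half open, set as the call begins (left out, the last holds). The fingers move at their own pace and stop on an object; the grip force is fixed at half the most. Time passes only in rows, so rows that repeat a pose let the fingers close. It gives the time, the measured TCP pose, the force and the opening at its end, in the units of the state.
- manip.state(): the state, without advancing time (a new reading comes with each control period).
- manip.snapshot(name): name is "scene" or "top" or "wrist"; returns a dict with "img" (400x640x3 uint8, red, green, blue), "fx", "fy", "cx", "cy" (pixels), "R" (3x3) and "t" (3): a world point X has camera coordinates R X + t; the wrist camera has in their place "T_tool_cam" (4x4, takes a point from camera to tool coordinates, whose origin is the TCP and whose axes are the tool frame's). Camera axes: x right, y down, z forward; pixel columns grow to the right and rows downward; lengths in mm; the calibration is good to about 2 mm. A picture is of the moment at which its call begins: read the wrist's pose just before it. There is no depth.
- manip.job_done(): hands the job in, once; it reports no verdict.
The state is a dict: "clock": time; "qpos": joint angles; "dq": joint speeds; "joint_torque": joint torques, N m; "tcp_pos": TCP position; "eef_rot": TCP orientation; "ft_force": force on the tool from outside, world axes, zero at the start; "wrist_torque": the same for the moment, N m; "opening": finger opening in mm.
Only numpy, scipy, OpenCV 4.12 (cv2) and the standard library are available. Lean on these libraries where they do the work, as an engineer would, in place of code of your own. Each camera call takes 0.05 s, during which the arm holds its last target. There are 200 camera calls.

### The job

The drawer in the front of the plywood case has no handle: one of the five square wooden tiles let into the case's top is a hidden push catch, the other four look just the same but are solid. Feel along the tiles with shut fingertips, pressing each gently, and push the one that gives until the drawer springs open, then let the catch come back up and move clear. Grasp and lift nothing, and leave the things lying on and around the case where they are.

Things in the scene. Friction and masses are not known exactly. Their poses are not given: they have to be found in the camera images.
- case: Fixed plywood case on the bench, 200 (x) x 400 (y) x 90 (z) mm; origin at the centre of its underside, z up. A drawer without a handle fills its front (-x) face. The flat top has a row along y of five square openings, 51 mm wide, 70 mm apart, 35 mm in front of the middle; in each lies an identical 48 mm wooden tile, its top 2 mm below the case's top.
- tile_place_1 (a point): Centre of the upper face (not pressed) of tile place 1 of 5, counted from the case's +y end; 88 mm above the bench. It does not tell whether this tile is solid or the catch. Axes as the case's.
- tile_place_2 (a point): Centre of the upper face (not pressed) of tile place 2 of 5, counted from the case's +y end; 88 mm above the bench. It does not tell whether this tile is solid or the catch. Axes as the case's.
- tile_place_3 (a point): Centre of the upper face (not pressed) of tile place 3 of 5, counted from the case's +y end; 88 mm above the bench. It does not tell whether this tile is solid or the catch. Axes as the case's.
- tile_place_4 (a point): Centre of the upper face (not pressed) of tile place 4 of 5, counted from the case's +y end; 88 mm above the bench. It does not tell whether this tile is solid or the catch. Axes as the case's.
- tile_place_5 (a point): Centre of the upper face (not pressed) of tile place 5 of 5, counted from the case's +y end; 88 mm above the bench. It does not tell whether this tile is solid or the catch. Axes as the case's.
- catch (a joint): How far the hidden catch tile is pressed straight down, m: 0 at rest, 0.006 fully down. It is one of the five tiles, at any of the places; the other four are solid, bedded on cork, and give less than 1 mm under a 20 N push. A spring resists with about 1.6 N at first, 4 N fully down; the drawer is let go by about 4 mm, and the tile springs back up when released.
- leaf_drawer (a joint): How far the drawer is out, m: 0 shut and latched; once released a spring drives it out of the front (the case's -x) by itself to its stop at 0.05 in under a second, and it stays there.
- sanding_block: Loose cork sanding block with a brown abrasive sole, 34 x 75 x 22 mm, lying on the rear of the case top; origin at its underside. A bystander, to be left alone.
- offcut: Loose flat wood offcut, 36 x 90 x 14 mm, lying on the rear of the case top; origin at its underside. A bystander, to be left alone.
- bole_jar: Loose closed small jar, 52 mm across, 55 mm high, on the bench by the -y end of the case; origin at its underside. A bystander, to be left alone.
- brush: Loose brush lying on the bench by the +y end of the case, 170 mm long, along its x; origin at its underside. A bystander, to be left alone.
- wood_block: Loose wood block, 55 x 80 x 30 mm, on the bench at the -y end, farther back, of the case; origin at its underside. A bystander, to be left alone.
- ornament: Loose gilded carved ornament, 50 x 85 x 23 mm, on the bench behind the case; origin at its underside. A bystander, to be left alone.

How it is judged (in metres and radians):
On the way:
1. the hidden catch tile is pressed in by at least 3 mm (value of joint catch above 0.003 m), for 0.02 s.
At the end, for the whole second after the job is handed in: The drawer stands at least 40 mm out, at rest, the catch tile is back up (within 1.5 mm), and every loose thing is at rest within 20 mm of where it began (value of joint leaf_drawer above 0.04 m and velocity of joint leaf_drawer below 0.02 m/s and value of joint catch below 0.0015 m and distance of each of sanding_block, offcut, bole_jar, brush, wood_block, ornament from where it was at the start of the episode below 0.02 m and linear speed of each of sanding_block, offcut, bole_jar, brush, wood_block, ornament below 0.02 m/s); the robot touches nothing.
It fails at once if a loose thing is lifted, carried or shoved more than 20 mm (distance of any of sanding_block, offcut, bole_jar, brush, wood_block, ornament from where it was at the start of the episode above 0.02 m).
It fails at once if the fingers press with more than 70 N (contact force between the fingers and anything else above 70 N).
It also fails if it takes over 48 s, if anything falls off the work surface, if the arm or the gripper's body presses on something with over 40 N, if the wrist force passes 120 N, or if a joint passes its speed limit or range.

## Working session

There is one attempt and no reset: what is moved stays moved. The work goes in short steps, Python scripts to look and compute and a tool call to move; the robot and the scene stay as the last step left them, time stands still between calls to the robot, and variables do not carry over. Pictures are saved under pics/ and viewed, about 8 in all and at most 12, crops included, and the job is handed in when it is done.

Besides the shell and the picture viewer there is one more tool, called after "Request:" as name([rows], argument=value, ...), one row to a line, values as JSON. step_arm: Moves the arm, as the interface text tells. Its arguments: {"type":"object","properties":{"motion":{"type":"array"},"fingers":{"type":"number"}},"required":["motion"]}

```bash
mkdir -p pics; cat > h.py <<'E'
import numpy as np, cv2
from rig import manip
def snap(n,f):
    s=manip.snapshot(n); cv2.imwrite(f'pics/{f}.png',s['img'][:,:,::-1]); np.savez(f'pics/{f}.npz',**{k:v for k,v in s.items()}); return s
def ray(s,u,v,z):
    R=np.array(s['R']);t=np.array(s['t']);c=-R.T@t
    d=R.T@np.array([(u-s['cx'])/s['fx'],(v-s['cy'])/s['fy'],1]); return c+d*(z-c[2])/d[2]
def proj(s,X):
    p=np.array(s['R'])@X+np.array(s['t']); return s['fx']*p[0]/p[2]+s['cx'],s['fy']*p[1]/p[2]+s['cy']
E
python3 - <<'E'
from h import *
st=manip.state()
print(st['clock'],st['tcp_pos'],np.round(st['eef_rot'],3).tolist(),st['ft_force'],st['opening'],manip.tips_ahead)
a=snap('top','top0');b=snap('scene','scene0')
for s in(a,b):print(-np.array(s['R']).T@np.array(s['t']),np.round(s['R'],2).tolist(),s['fx'])
E
```

```text
0.0 [158.89834798 655.4021649  221.62078945] [[-0.0, -0.972, 0.236], [-0.002, 0.236, 0.972], [-1.0, -0.0, -0.002]] [ 0.26755313  0.1989349  -0.92775036] 85.34224486388396 25.0
[441.57897897  39.64758127 985.45323966] [[-0.0, -1.0, -0.01], [-0.99, 0.01, -0.16], [0.16, 0.01, -0.99]] 433.5044361167491
[1296.23885639  212.87454795  844.20549553] [[-0.23, 0.97, -0.02], [0.7, 0.16, -0.7], [-0.68, -0.17, -0.72]] 497.773530566525
```

View pics/top0.png

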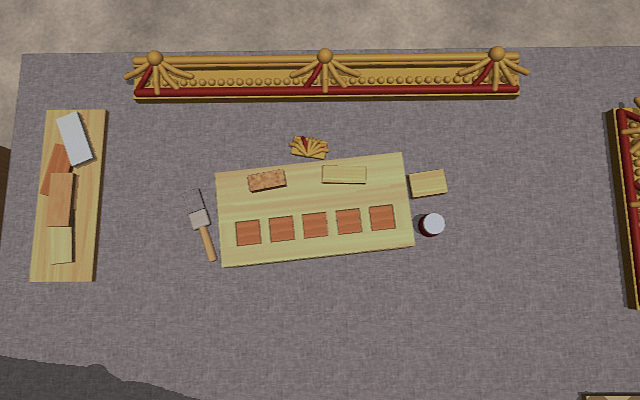

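View pics/scene0.png

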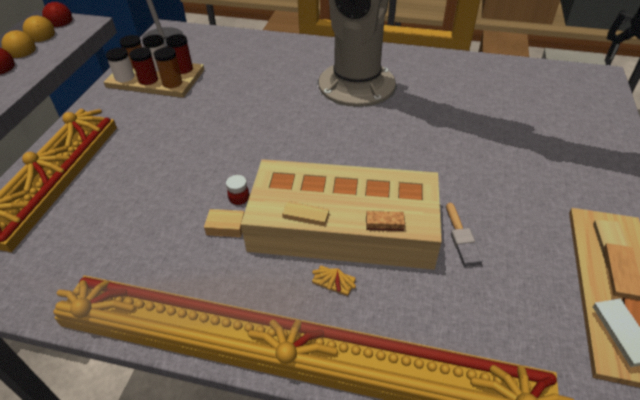

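The top view shows five tiles from about (248,232) to (382,217), with the sanding block and offcut behind them at row ~178. The scene view agrees, and the arm isn't in the way.

```bash
python3 - <<'E'
from h import *
P={}
for f,box in(('top0',(225,198,402,252)),('scene0',(262,165,435,203))):
    s=np.load(f'pics/{f}.npz'); im=s['img']; hsv=cv2.cvtColor(im,cv2.COLOR_RGB2HSV)
    x0,y0,x1,y1=box; m=np.zeros(im.shape[:2],np.uint8)
    i=im.astype(int); mm=((i[:,:,0]>1.45*i[:,:,1])&(i[:,:,0]>80)).astype(np.uint8); m[y0:y1,x0:x1]=mm[y0:y1,x0:x1]
    n,_,st,c=cv2.connectedComponentsWithStats(m)
    L=sorted([(c[k][0],c[k][1],st[k][4]) for k in range(1,n) if st[k][4]>60])
    if f[0]=='s':L=L[::-1]
    P[f]=np.array([ray(s,u,v,88) for u,v,a in L]); print(f,np.round(L,1).tolist());print(np.round(P[f],1).tolist())
Q=(P['top0']+P['scene0'])/2
print(np.round(P['top0']-P['scene0'],1).tolist(),np.linalg.norm(np.diff(Q,axis=0),axis=1))
d=Q[4]-Q[0]; print(np.round(Q,1).tolist(),np.degrees(np.arctan2(d[0],-d[1])))
s=manip.state();R=np.array(s['eef_rot']);p=np.array(s['tcp_pos'])
for q in Q: print(np.round(R.T@(np.array([q[0],q[1],130+25])-p),1))
E
```

```text
top0 [[247.8, 232.4, 549.0], [281.2, 228.6, 544.0], [314.5, 224.9, 530.0], [348.2, 221.0, 532.0], [381.6, 217.3, 542.0]]
[[520.6, 211.0, 88.0], [528.1, 141.6, 88.0], [535.4, 72.2, 88.0], [543.0, 2.2, 88.0], [550.4, -67.4, 88.0]]
scene0 [[410.1, 190.8, 331.0], [377.3, 188.3, 319.0], [345.2, 185.7, 316.0], [313.2, 183.2, 306.0], [281.7, 180.8, 304.0]]
[[516.3, 210.9, 88.0], [523.8, 141.2, 88.0], [531.2, 71.8, 88.0], [538.6, 1.8, 88.0], [546.3, -67.8, 88.0]]
[[4.2, 0.1, 0.0], [4.3, 0.4, 0.0], [4.2, 0.4, 0.0], [4.4, 0.3, 0.0], [4.0, 0.4, 0.0]] [69.95670724 69.80696735 70.38037794 69.97994402]
[[518.5, 211.0, 88.0], [526.0, 141.4, 88.0], [533.3, 72.0, 88.0], [540.8, 2.0, 88.0], [548.4, -67.6, 88.0]] 6.125135561805301
[  67.3 -454.2 -347.2]
[  67.5 -477.8 -413. ]
[  67.6 -501.3 -478.8]
[  67.7 -525.1 -545. ]
[  67.8 -548.8 -610.8]
```

Request:
step_arm([
  [[0,-30,-23],0],
  [[0,-68,-52],0],
  [[0,-106,-81],0],
  [[0,-144,-110],0],
  [[0,-182,-139],0],
  [[0,-220,-168],0],
  [[0,-258,-197],0],
  [[0,-296,-226],0],
  [[0,-334,-255],0],
  [[0,-372,-284],0],
], fingers=-1)

```text
clock: 1.1
tcp_pos: [454.3, 290.5, 222.5]
eef_rot: [[-0.0, -0.972, 0.235], [-0.0, 0.235, 0.972], [-1.0, 0.0, -0.0]]
ft_force: [1.2, 1.3, -0.5]
opening: -0.1
```

Request:
step_arm([
  [[0,-30,-23],0],
  [[0,-60,-46],0],
  [[0,-82,-63],0],
  [[0,-82,-63],0],
  [[20,-82,-63],0],
  [[40,-82,-63],0],
  [[60,-82,-63],0],
  [[67,-82,-63],0],
  [[67,-82,-63],0],
  [[67,-82,-63],0],
])

```text
clock: 2.1
tcp_pos: [518.7, 212.4, 156.2]
eef_rot: [[0.001, -0.972, 0.235], [0.0, 0.235, 0.972], [-1.0, -0.0, 0.001]]
ft_force: [-0.1, -0.0, 0.3]
opening: -0.2
```

```bash
python3 - <<'E'
from h import *
s=manip.state();R=np.array(s['eef_rot']);p=np.array(s['tcp_pos'])
print(s['clock'],p,s['ft_force'],s['opening'],np.round(R,3).tolist(),np.round(s['qpos'],0))
for q in [[518.5,211],[526,141.4],[533.3,72],[540.8,2],[548.4,-67.6]]: print(np.round(R.T@(np.array([q[0],q[1],88+25])-p),1))
snap('scene','scene1');w=snap('wrist','wrist1');print(np.round(w['T_tool_cam'],2).tolist())
a=cv2.imread('pics/scene1.png')[60:300,150:550];b=cv2.imread('pics/wrist1.png')
cv2.imwrite('pics/c1.png',np.vstack([cv2.resize(a,(640,384))[:,:],b])[:600] if 0 else np.hstack([cv2.resize(a,(400,240)),cv2.resize(b,(384,240))]))
E
```

```text
2.1 [518.67555539 212.36925074 156.24698954] [-0.13315271 -0.01820279  0.28625674] -0.1570953770555929 [[0.001, -0.972, 0.235], [0.0, 0.235, 0.972], [-1.0, -0.0, 0.001]] [-39.  21.  13. 110.  -6.  50.  54.]
[43.2 -0.1 -1.4]
[ 43.2 -23.8 -67.3]
[  43.2  -47.2 -133. ]
[  43.2  -71.  -199.3]
[  43.1  -94.7 -265.2]
[[-0.0, -0.32, 0.95, -151.38], [0.0, -0.95, -0.32, 82.76], [1.0, 0.0, 0.0, -0.37], [0.0, 0.0, 0.0, 1.0]]
```

View pics/c1.png

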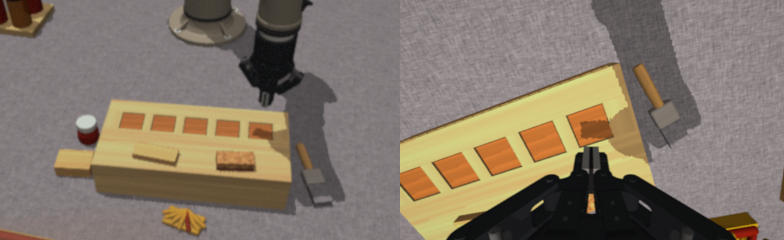

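The scene crop shows the shut tip hovering over the first tile and nothing has been disturbed. The wrist crop shows the tip over the same tile.

Request:
step_arm([
  [[20,0,-1],0],
  [[35,0,-1],0],
  [[40,0,-1],0],
  [[42,0,-1],0],
  [[43,0,-1],0],
  [[44,0,-1],0],
  [[44,0,-1],0],
  [[44,0,-1],0],
])

```text
clock: 3.0
tcp_pos: [518.5, 211.0, 112.0]
eef_rot: [[0.001, -0.972, 0.236], [0.0, 0.236, 0.972], [-1.0, -0.0, 0.001]]
ft_force: [-0.0, -0.6, 0.4]
opening: -0.0
```

Request:
step_arm([
  [[0.5,0,0],0],
  [[1,0,0],0],
  [[1.5,0,0],0],
  [[1.5,0,0],0],
  [[1.5,0,0],0],
])

```text
clock: 3.5
tcp_pos: [518.2, 210.8, 110.1]
eef_rot: [[-0.0, -0.972, 0.236], [-0.0, 0.236, 0.972], [-1.0, 0.0, -0.0]]
ft_force: [-0.4, 1.1, -0.6]
opening: 0.2
```

Request:
step_arm([
  [[0.5,0,0],0],
  [[1,0,0],0],
  [[1.5,0,0],0],
  [[1.5,0,0],0],
  [[1.5,0,0],0],
])

```text
clock: 4.0
tcp_pos: [518.2, 210.8, 108.6]
eef_rot: [[-0.0, -0.972, 0.236], [0.0, 0.236, 0.972], [-1.0, 0.0, 0.0]]
ft_force: [0.3, -0.6, 0.8]
opening: -0.1
```

Request:
step_arm([
  [[0.5,0,0],0],
  [[1,0,0],0],
  [[1,0,0],0],
  [[1,0,0],0],
])

```text
clock: 4.4
tcp_pos: [518.2, 210.8, 107.6]
eef_rot: [[-0.0, -0.972, 0.236], [-0.0, 0.236, 0.972], [-1.0, 0.0, -0.0]]
ft_force: [-0.6, 0.1, -0.0]
opening: 0.1
```

```bash
python3 - <<'E'
from h import *
F=[]
for i in range(4):
    s=manip.state(); F.append(s['ft_force']);print(np.round(s['tcp_pos'],1),np.round(s['ft_force'],2)); snap('wrist' if i else 'top',f'w2_{i}')
a=cv2.imread('pics/w2_0.png')[130:290,180:460];b=cv2.imread('pics/w2_1.png')
cv2.imwrite('pics/c2.png',np.hstack([cv2.resize(a,(420,240)),cv2.resize(b,(380,240))]))
E
```

```text
[518.2 210.8 107.6] [-0.57  0.11 -0.03]
[518.3 210.9 107.6] [-0.06 -0.65 -0.1 ]
[518.3 210.8 107.6] [ 0.25 -0.43 -0.47]
[518.3 210.9 107.6] [-0.88  0.51 -0.22]
```

View pics/c2.png

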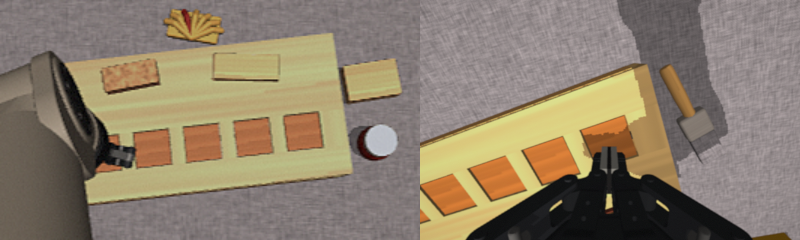

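```bash
python3 - <<'E'
from h import *
s=np.load('pics/w2_0.npz')
print(proj(s,np.array([518.3,210.8,82.6])),proj(s,np.array([518.3,210.8,107.6])))
w=np.load('pics/w2_1.npz');T=np.linalg.inv(w['T_tool_cam'])
for x in(0,25,30):
    p=T@[x,0,0,1];print(x,w['fx']*p[0]/p[2]+w['cx'],w['fy']*p[1]/p[2]+w['cy'])
a=cv2.imread('pics/w2_0.png')[200:260,220:300];b=cv2.imread('pics/w2_1.png')[200:310,230:380]
cv2.imwrite('pics/c3.png',np.hstack([cv2.resize(a,(400,300)),cv2.resize(b,(400,300))]))
E
```

```text
(np.float64(248.32662185852865), np.float64(233.72723792058952)) (np.float64(246.02507809927602), np.float64(232.69574446666917))
0 318.67035673495104 249.05512217324141
25 318.60436491459194 230.8505235864391
30 318.5930536379647 227.73017852879516
```

View pics/c3.png

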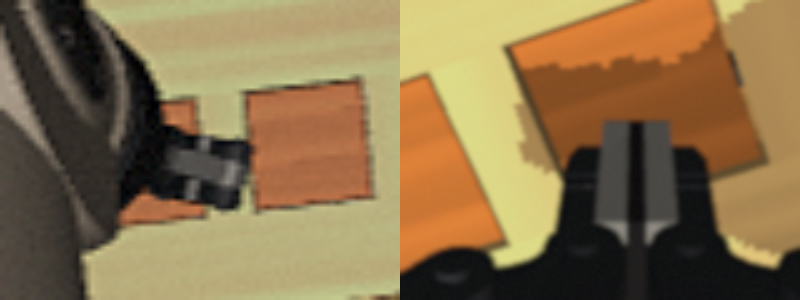

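Request:
step_arm([
  [[0.5,0,0],0],
  [[1,0,0],0],
  [[1.5,0,0],0],
  [[2,0,0],0],
  [[2,0,0],0],
])

```text
clock: 5.1
tcp_pos: [518.2, 210.8, 105.5]
eef_rot: [[-0.0, -0.972, 0.236], [-0.0, 0.236, 0.972], [-1.0, 0.0, -0.0]]
ft_force: [0.6, -0.4, -0.1]
opening: -0.2
```

```bash
python3 - <<'E'
from h import *
snap('scene','scene3');s=np.load('pics/scene3.npz')
print(proj(s,np.array([518.3,210.8,80.6])),manip.state()['ft_force'],manip.state()['joint_torque'])
a=cv2.imread('pics/scene3.png')[130:230,330:480]
cv2.imwrite('pics/c4.png',cv2.resize(a,(750,500)))
E
```

```text
(np.float64(409.5515685195978), np.float64(193.89108780311508)) [ 0.21554504 -0.53051826 -0.58318128] [-2.33627499e-03 -4.93801260e+01  3.80111396e+00 -2.16463155e+01
  8.58891261e-03 -1.87934580e-03  8.88818104e-04]
```

View pics/c4.png

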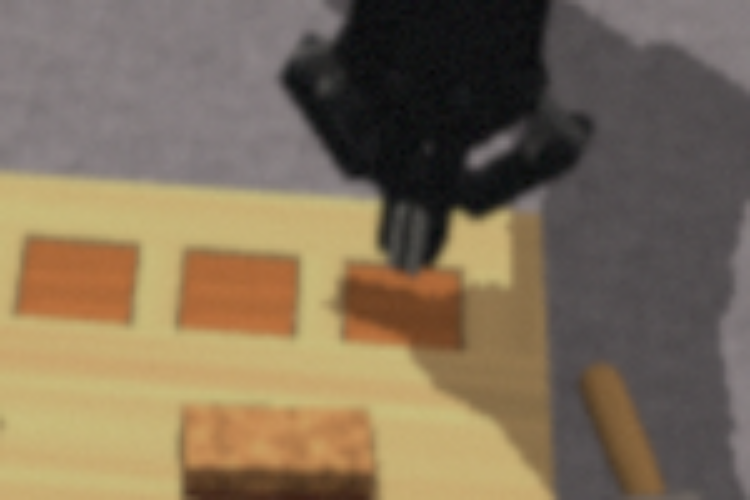

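The scene crop shows the tip end at about pixel (412,184), but it should project to (410,194). The tip is still above the tile, so I'll work out by how much.

```bash
python3 - <<'E'
from h import *
s=np.load('pics/scene3.npz');w=np.load('pics/w2_1.npz');T=np.linalg.inv(w['T_tool_cam'])
R=np.array(manip.state()['eef_rot']);p0=np.array([518.2,210.8,105.5])
for x in(0,5,10,15,20,25):
  for y in(-11,0,11):
    p=T@[x,y,0,1];print(x,y,'wrist row %.1f'%(w['fy']*p[1]/p[2]+w['cy']),'scene',np.round(proj(s,p0+R@[x,y,0]),1))
E
```

```text
0 -11 wrist row 265.4 scene [409.1 188.8]
0 0 wrist row 249.1 scene [410.9 185.6]
0 11 wrist row 232.0 scene [412.6 182.3]
5 -11 wrist row 261.0 scene [408.8 190.5]
5 0 wrist row 245.0 scene [410.6 187.3]
5 11 wrist row 228.4 scene [412.4 184. ]
10 -11 wrist row 256.9 scene [408.5 192.2]
10 0 wrist row 241.2 scene [410.3 188.9]
10 11 wrist row 224.9 scene [412.1 185.7]
15 -11 wrist row 252.9 scene [408.3 193.9]
15 0 wrist row 237.6 scene [410.1 190.6]
15 11 wrist row 221.6 scene [411.8 187.4]
20 -11 wrist row 249.1 scene [408.  195.5]
20 0 wrist row 234.1 scene [409.8 192.3]
20 11 wrist row 218.5 scene [411.6 189. ]
25 -11 wrist row 245.6 scene [407.8 197.2]
25 0 wrist row 230.9 scene [409.6 193.9]
25 11 wrist row 215.6 scene [411.3 190.7]
```

Request:
step_arm([
  [[2,0,0],0],
  [[4,0,0],0],
  [[6,0,0],0],
  [[8,0,0],0],
  [[10,0,0],0],
  [[12,0,0],0],
  [[12,0,0],0],
])

```text
clock: 5.85
tcp_pos: [518.0, 210.8, 93.3]
eef_rot: [[-0.001, -0.972, 0.236], [-0.0, 0.236, 0.972], [-1.0, 0.0, -0.0]]
ft_force: [-0.1, -0.3, -0.2]
opening: 0.1
```

```bash
python3 - <<'E'
from h import *
print(manip.state()['ft_force'])
snap('scene','scene4');snap('wrist','w4')
a=cv2.imread('pics/scene4.png')[140:220,350:460];b=cv2.imread('pics/w4.png')[200:310,230:380]
cv2.imwrite('pics/c5.png',np.hstack([cv2.resize(a,(400,300)),cv2.resize(b,(400,300))]))
E
```

```text
[-0.09535933 -0.26801412 -0.21848672]
```

View pics/c5.png

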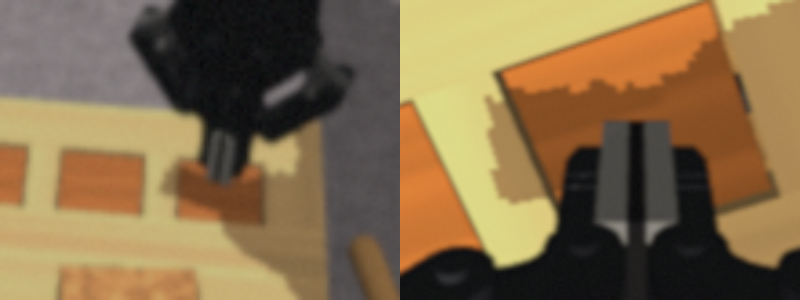

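Force is still zero. The scene crop puts the tip's near edge at row ~188.5, against ~194 expected at contact, so about 15 mm is left. The fingertips are really about 38 mm shorter than the stated 25 mm ahead. I'll keep descending.

Request:
step_arm([
  [[2,0,0],0],
  [[4,0,0],0],
  [[6,0,0],0],
  [[8,0,0],0],
  [[9,0,0],0],
  [[10,0,0],0],
  [[10,0,0],0],
])

```text
clock: 6.65
tcp_pos: [518.2, 210.8, 83.4]
eef_rot: [[-0.0, -0.972, 0.236], [-0.0, 0.236, 0.972], [-1.0, 0.0, -0.0]]
ft_force: [-0.2, -0.2, -0.7]
opening: -0.4
```

Request:
step_arm([
  [[1,0,0],0],
  [[2,0,0],0],
  [[3,0,0],0],
  [[3,0,0],0],
])

```text
clock: 7.05
tcp_pos: [518.2, 210.8, 80.4]
eef_rot: [[-0.0, -0.972, 0.236], [-0.0, 0.236, 0.972], [-1.0, 0.0, -0.0]]
ft_force: [-0.7, 0.6, 0.2]
opening: 0.2
```

Request:
step_arm([
  [[1,0,0],0],
  [[2,0,0],0],
  [[2,0,0],0],
  [[2,0,0],0],
])

```text
clock: 7.45
tcp_pos: [518.4, 210.9, 79.2]
eef_rot: [[0.0, -0.972, 0.236], [0.0, 0.236, 0.972], [-1.0, -0.0, 0.0]]
ft_force: [-2.2, -0.0, 6.6]
opening: -0.2
```

Contact: 6.6 N within about 1 mm of travel. The catch gives at most 4 N over 6 mm, so tile 1 is solid. On to tile 2.

Request:
step_arm([
  [[-12,0,0],0],
  [[-15,0,0],0],
  [[-15,-12,-33],0],
  [[-15,-24,-66],0],
  [[-15,-24,-66],0],
  [[-8,-24,-66],0],
  [[-4,-24,-66],0],
  [[-2,-24,-66],0],
  [[0,-24,-66],0],
  [[0,-24,-66],0],
])

```text
clock: 8.45
tcp_pos: [525.5, 142.4, 79.1]
eef_rot: [[-0.001, -0.972, 0.234], [0.001, 0.234, 0.972], [-1.0, 0.001, 0.001]]
ft_force: [-3.6, 0.9, 8.7]
opening: 0.3
```

Request:
step_arm([
  [[0.5,0,0],0],
  [[1,0,0],0],
  [[1,0,0],0],
  [[1,0,0],0],
])

```text
clock: 8.85
tcp_pos: [525.6, 142.4, 78.8]
eef_rot: [[-0.001, -0.972, 0.234], [0.001, 0.234, 0.972], [-1.0, 0.001, 0.001]]
ft_force: [-6.5, -0.4, 17.0]
opening: -0.2
```

Tile 2 is solid: 17 N with 0.3 mm of give. On to tile 3.

Request:
step_arm([
  [[-12,0,0],0],
  [[-16,0,0],0],
  [[-16,-12,-33],0],
  [[-16,-24,-66],0],
  [[-16,-24,-66],0],
  [[-8,-24,-66],0],
  [[-4,-24,-66],0],
  [[-2,-24,-66],0],
  [[0,-24,-66],0],
  [[0,-24,-66],0],
])

```text
clock: 9.85
tcp_pos: [533.2, 72.7, 78.7]
eef_rot: [[-0.002, -0.972, 0.234], [0.001, 0.234, 0.972], [-1.0, 0.002, 0.001]]
ft_force: [-7.1, 0.6, 17.8]
opening: 0.1
```

Tile 3 is solid too. On to tile 4.

Request:
step_arm([
  [[-12,0,0],0],
  [[-16,0,0],0],
  [[-16,-12,-33],0],
  [[-16,-24,-66],0],
  [[-16,-24,-66],0],
  [[-8,-24,-66],0],
  [[-4,-24,-66],0],
  [[-2,-24,-66],0],
  [[0,-24,-66],0],
  [[0,-24,-66],0],
])

```text
clock: 10.85
tcp_pos: [541.4, 2.5, 77.3]
eef_rot: [[-0.0, -0.972, 0.234], [0.0, 0.234, 0.972], [-1.0, 0.0, 0.0]]
ft_force: [-0.9, 0.5, 0.7]
opening: 0.1
```

Tile 4 gives: it's at full commanded depth with only about 1 N. I'll push on to about 5.5 mm.

Request:
step_arm([
  [[1,0,0],0],
  [[2,0,0],0],
  [[3,0,0],0],
  [[3.5,0,0],0],
  [[3.5,0,0],0],
  [[3.5,0,0],0],
])

```text
clock: 11.45
tcp_pos: [541.9, 1.7, 74.2]
eef_rot: [[0.001, -0.972, 0.236], [0.0, 0.236, 0.972], [-1.0, -0.0, 0.0]]
ft_force: [-0.6, 2.3, 2.9]
opening: 0.3
```

Request:
step_arm([
  [[0.5,0,0],0],
  [[0.5,0,0],0],
  [[-4,0,0],0],
  [[-10,0,0],0],
  [[-30,0,0],0],
  [[-60,0,0],0],
  [[-95,0,0],0],
  [[-125,0,0],0],
  [[-140,0,0],0],
  [[-140,0,0],0],
])

```text
clock: 12.45
tcp_pos: [542.8, 0.8, 216.6]
eef_rot: [[0.004, -0.972, 0.236], [0.0, 0.237, 0.972], [-1.0, -0.004, 0.001]]
ft_force: [-0.6, -0.2, -1.1]
opening: -0.1
```

```bash
python3 - <<'E'
from h import *
s=manip.state();print(s['clock'],s['tcp_pos'],s['ft_force'])
snap('top','t6');snap('scene','s6')
a=cv2.imread('pics/t6.png')[120:300,170:460];b=cv2.imread('pics/s6.png')[120:320,180:500]
cv2.imwrite('pics/c6.png',np.hstack([cv2.resize(a,(400,250)),cv2.resize(b,(400,250))]))
E
```

```text
12.45 [542.75457432   0.75273509 216.60862539] [-0.63051913 -0.24707708 -1.13447789]
```

View pics/c6.png

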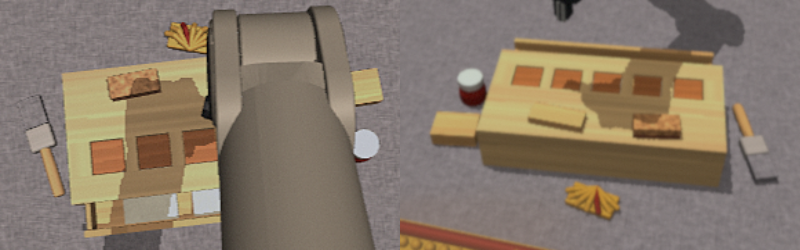

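The top crop shows the drawer sprung out, its front about 23 px (~48 mm) ahead of the case. The scene crop shows the drawer front behind the case and every loose item in its original place. I'll let it settle, then hand in.

Request:
step_arm([
  [[0,0,0],0],
  [[0,0,0],0],
  [[0,0,0],0],
  [[0,0,0],0],
  [[0,0,0],0],
])

```text
clock: 13.05
tcp_pos: [541.5, 1.5, 213.9]
eef_rot: [[-0.0, -0.972, 0.236], [-0.0, 0.236, 0.972], [-1.0, 0.0, -0.0]]
ft_force: [0.5, 0.3, -0.3]
opening: -0.1
```

```bash
python3 - <<'E'
from h import *
s=manip.state();print(s['clock'],s['tcp_pos'],s['ft_force'])
x=cv2.imread('pics/scene0.png')[205:300,190:495].astype(int);y=snap('scene','s7')['img'][205:300,190:495,::-1].astype(int)
d=np.abs(x-y).max(2)>60;print('changed px',d.sum(), 'of',d.size)
print(manip.job_done())
E
```

```text
13.05 [541.50063621   1.47615323 213.85000159] [ 0.51873561  0.33427808 -0.27843171]
changed px 121 of 28975
the job is handed in; nothing more can be done
None
```

The drawer is open and the job is handed in, at about 13 s of the 48 s allowed. The hidden catch was tile place 4.

- **Finding it:** I pressed the tiles in order from place 1 with shut fingertips. Places 1 to 3 were solid, pushing back with 7–18 N after about 1 mm or less. Place 4 gave under about 1 N, and I pressed it about 5 mm, at about 3 N.
- **Last checks:** after lifting about 140 mm clear, the pictures showed the drawer out by roughly 48 mm and the loose things in place. The wrist force read about zero, and the final scene picture barely differed from the first around the bystanders (121 of 28,975 pixels).
- **Not measured:** I didn't check directly that the catch tile came back up. It was released, and nothing touches it now.
- **What disagreed:**
  - **Fingertip length:** the real tips end about 9 mm short of the TCP (the tool origin), not 25 mm ahead as stated. Contact came about 34 mm lower than expected; I confirmed this in two camera views and went down in small force-checked steps.
  - **Camera views:** the top and scene cameras differed by about 4 mm in x on the tile positions, so I used the average.

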